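# Put the mixed-up reagent bottles back on their own spill saucers

## Task

The three reagent bottles on the spill saucers have been mixed up: each stands on the wrong saucer. Sort them out so that each bottle stands upright in the middle of the saucer whose floor has the colour of its cap; every saucer is taken at first, so the empty cork mat is there to set one bottle down on meanwhile. Keep the bottles upright, and leave the vials and the crucible standing near them alone.

Things in the scene. Friction and masses are not known exactly. Their poses are not given: they have to be found in the camera images.
- bottle_black_mid (a point): brown glass reagent bottle with a black screw cap, the largest: 62 mm diameter body up to 90 mm above its underside, cap 32 mm diameter, 125 mm high in all, about 0.4 kg. Loose. The point is on its upright axis, half-way up (62.5 mm above its underside); z up along the bottle. It starts upright on a saucer of another colour. Gripped round the body about 75 mm up (or by the cap) the gripper clears the cap.
- bottle_blue_mid (a point): pale reagent bottle with a blue screw cap, the middle size: 54 mm diameter body up to 75 mm above its underside, cap 28 mm diameter, 105 mm high in all, about 0.2 kg. Loose. The point is on its upright axis, half-way up (52.5 mm above its underside); z up along the bottle. It starts upright on a saucer of another colour. Gripped round the body about 53 mm up (or by the cap) the gripper clears the cap.
- bottle_red_mid (a point): brown glass reagent bottle with a red screw cap, the smallest: 45 mm diameter body up to 67 mm above its underside, cap 23 mm diameter, 90 mm high in all, about 0.1 kg. Loose. The point is on its upright axis, half-way up (45 mm above its underside); z up along the bottle. It starts upright on a saucer of another colour. Gripped round the body about 46 mm up (or by the cap) the gripper clears the cap. A like bottle at the very back belongs to the room.
- saucer_black: round spill saucer with a white rim and a black floor, fixed to the worktop; 110 mm outer diameter, flat floor 93 mm in diameter and 4 mm above the worktop, rim 10 mm high. Origin: centre of its underside, on the worktop; z up.
- saucer_blue: round spill saucer with a white rim and a blue floor, fixed to the worktop; 110 mm outer diameter, flat floor 93 mm in diameter and 4 mm above the worktop, rim 10 mm high. Origin: centre of its underside, on the worktop; z up.
- saucer_red: round spill saucer with a white rim and a red floor, fixed to the worktop; 110 mm outer diameter, flat floor 93 mm in diameter and 4 mm above the worktop, rim 10 mm high. Origin: centre of its underside, on the worktop; z up.
- cork_mat: round bare cork mat, 110 mm diameter, 4 mm thick, fixed to the worktop, empty at the start: a place to set a bottle down meanwhile. Origin: centre of its underside, on the worktop; z up.
- vial_blue_mid (a point): bystander: small clear sample vial with a blue cap, 26 mm diameter, 59 mm high, standing loose on the worktop; point on its axis half-way up.
- vial_white_mid (a point): bystander: small clear sample vial with a white cap, 26 mm diameter, 59 mm high, standing loose on the worktop; point on its axis half-way up.
- crucible_mid (a point): bystander: white porcelain crucible with its lid on, 45 mm diameter, 47 mm high, standing loose on the worktop; point on its axis half-way up.
Not all that is in view belongs to the job. Leave any orange, purple or turquoise look-alike of the part that bears bottle_black_mid alone.

How it is judged:
By the outcome, as a careful person would: the job done as asked, in the order asked, and still so for the second after the job is handed in, with the robot touching nothing.
It also fails if it takes over 106 s, if anything falls off the work surface, if the arm or the gripper's body presses on something with over 40 N, if the wrist force passes 120 N, or if a joint passes its speed limit or range.

## Robot

A 7-joint arm with a two-finger parallel gripper is mounted at the origin on a cart in front of the work surface, level with it; the furniture and walls round the work are solid. World frame = base frame: x ahead of the robot, y to its left, z up, the work surface at z = 0. Lengths are in m, angles in rad, forces in N, time in s.
With the tool pointing down it reaches from about 0.425 to 0.975 m from the base axis. Payload 16.7 kg.
Tool frame: the origin (TCP) lies at the very end of the fingers, on their centre line; the grasp point (between the pads) lies 19 mm behind it; x points along the fingers, y is the direction in which the jaws open and shut, and the axes are right-handed (so a half turn about x gives the same grasp; the last joint's range is limited). The gripper opens to 85 mm and grips with 20 to 120 N. Pads are 22 mm wide; open, the fingers measure 114 mm over their backs; the gripper's body (76 mm by 85 mm) begins 54 mm behind the grasp point. The pads swing forward as they close: fully open they stand 13 mm farther back than shut.
Start: joints at [0.979, 0.426, 0.074, 1.606, -0.034, 1.111, -0.067], TCP at [0.289, -0.61, 0.231] pointing down, gripper open.
Joint ranges: [-2.85, 2.85], [-0.5, 2.14], [-1.23, 1.37], [0.21, 2.46], [-1.02, 4.16], [0.16, 2.05], [-2.73, 2.73]. Speed limits (rad/s): [1.89, 1.89, 2.39, 2.39, 3.01, 3.01, 3.01].

## Interface

Orientations are given as a rotation vector (axis times angle).
In Python, from cell import r gives the robot as it stands.
- The arm moves only by the tool arm_command, never from a script. Its argument "motion" is a list of rows, each a list of 3 entries, a list of its own where there are three numbers: the opening, from 0 (shut) to 1 (fully open), then the shift along the world's x, y, z in mm, then the turn about the world's z in degrees. A call has 1 to 8 rows; each row is the pose to reach, as a shift and turn from the pose commanded when the call began; what a row does not reach only later rows make up. A row lasts 1/12 s, in which the tool goes at most 41.7 mm and 7.16 degrees, less where a joint would pass 70% of its speed; a pose out of reach is approached as far as the arm can. A call with a gripper value outside its range is refused whole. The fingers move at their own pace and stop on an object; "force" is the grip in N (left out, the last holds). Time passes only in rows, so rows that repeat a pose let the fingers close. It gives the time, the measured TCP pose, the force and the opening at its end, in the units of the state.
- r.get_obs(): the state, without advancing time (a new reading comes with each control period).
- r.read_camera(name): name is "scene" or "side" or "wrist"; returns the picture (400x640x3 uint8, red, green, blue); there is no depth.
- r.get_calibration(name): a dict with "fov_y" (degrees; the focal length in pixels is half the picture's height over the tangent of half this angle, whatever the lens; pixels are square), "cx", "cy" (the principal point, pixels), "k1" (the pictures are not rectified: a ray, as slopes to the right and down, at radius r is drawn at 1 + k1 r^2 times it, then the intrinsics apply), "extrinsics" (4x4, takes a point from world to camera coordinates); the wrist camera has in their place "tool_from_camera" (4x4, takes a point from camera to tool coordinates, whose origin is the TCP and whose axes are the tool frame's). Camera axes: x right, y down, z forward; pixel columns grow to the right and rows downward; lengths in m; the calibration is good to about 2 mm. A picture is of the moment at which its call begins: read the wrist's pose just before it. get_calibration takes no time and is no camera call.
- r.job_done(): hands the job in, once; it reports no verdict.
The state is a dict: "t": time; "joints": joint angles; "dq": joint speeds; "joint_efforts": joint torques, N m; "tool_pos": TCP position; "tcp_rot": TCP orientation; "force": force on the tool from outside, world axes, zero at the start; "wrist_torque": the same for the moment, N m; "width": finger opening in m.
Only numpy, scipy, OpenCV 4.12 (cv2) and the standard library are available. Lean on these libraries where they do the work, as an engineer would, in place of code of your own. Each camera call takes 0.05 s, during which the arm holds its last target.

## Working session

There is one attempt and no reset: what is moved stays moved. The work goes in short steps, Python scripts to look and compute and a tool call to move; the robot and the scene stay as the last step left them, time stands still between calls to the robot, and variables do not carry over. Pictures are saved under pics/ and viewed, and the job is handed in when it is done.

Besides the shell and the picture viewer there is one more tool, called after "Request:" in YAML: its name, and indented under it one key for each argument. arm_command: Moves the arm, as the interface text tells. Its arguments: {"type":"object","properties":{"motion":{"type":"array","items":{"type":"array"}},"force":{"type":"number"}},"required":["motion"]}

```bash
ls; mkdir -p pics; python3 - <<'E'
from cell import r
import cv2,numpy as np
print(r.get_obs())
for n in("scene","side"):
    im=r.read_camera(n); cv2.imwrite(f"pics/{n}0.png",im[:,:,::-1]); c=r.get_calibration(n); print(n,c)
print(r.get_calibration("wrist"))
E
```

```text
pics
{'t': 0.0, 'joints': array([ 0.97847678,  0.42677725,  0.07387489,  1.60661119, -0.03408686,
        1.11079626, -0.06708062]), 'dq': array([-3.96609850e-05, -4.69556594e-04,  3.66138581e-04, -1.38551789e-03,
       -1.98175294e-04,  8.93962775e-05,  8.28449776e-04]), 'joint_efforts': array([-1.79855806e-04, -9.49820638e+01,  3.76062378e+00, -4.63509822e+01,
        1.90583052e-02,  1.01391639e-02, -3.91919934e-05]), 'tool_pos': array([ 0.28901001, -0.6095444 ,  0.23057929]), 'tcp_rot': array([ 1.97616073,  0.44618179, -1.97699509]), 'force': array([-0.3190911 ,  0.02195068, -0.71245489]), 'wrist_torque': array([ 0.01062403, -0.03956226,  0.03161176]), 'width': 0.08557878656209278}
scene {'fov_y': 55.81407299587636, 'cx': 317.83335034733886, 'cy': 196.1536651707963, 'k1': -0.047223418179255204, 'extrinsics': array([[-0.88672891, -0.46218806,  0.00969669,  0.53129255],
       [-0.20699985,  0.37820887, -0.90227995,  0.22187123],
       [ 0.41335565, -0.80208494, -0.4310416 ,  0.62458758],
       [ 0.        ,  0.        ,  0.        ,  1.        ]])}
side {'fov_y': 46.340302732295584, 'cx': 321.995072221452, 'cy': 202.09694441966192, 'k1': -0.12470066765636766, 'extrinsics': array([[-0.97430179, -0.22524003, -0.00171714,  0.60189206],
       [-0.15305794,  0.66762435, -0.72859522,  0.15911159],
       [ 0.16525521, -0.70960881, -0.68494237,  1.18729265],
       [ 0.        ,  0.        ,  0.        ,  1.        ]])}
{'fov_y': 69.99859234882565, 'cx': 316.1708819267876, 'cy': 197.49544299406318, 'k1': -0.04391097877948579, 'tool_from_camera': array([[ 5.57806873e-04, -3.26496471e-01,  9.45198256e-01,
        -1.42159529e-01],
       [ 9.99999725e-01,  6.44242013e-04, -3.67609624e-04,
        -7.35500507e-05],
       [-4.88913182e-04,  9.45198201e-01,  3.26496741e-01,
        -8.54363840e-02],
       [ 0.00000000e+00,  0.00000000e+00,  0.00000000e+00,
         1.00000000e+00]])}
```

View pics/scene0.png

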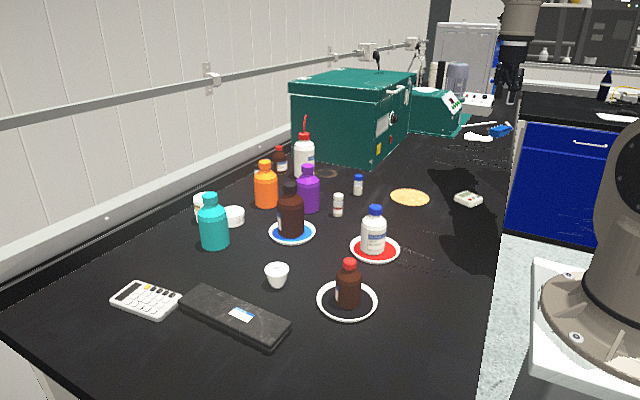

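View pics/side0.png

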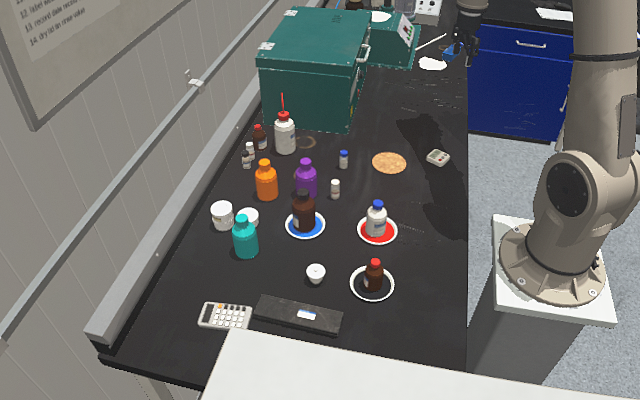

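The black bottle is on the blue saucer (scene 290,230), blue on red (375,248) and red on black (348,300). The cork mat is at (410,197). The purple bottle stands close behind the black one, the crucible is at (277,275), and the vials are at (338,205) and (357,185).

```bash
cat > h.py <<'E'
import numpy as np,cv2
from scipy.optimize import least_squares
from cell import r
def cam(n,obs=None):
    c=r.get_calibration(n); f=200/np.tan(np.radians(c["fov_y"])/2)
    if "extrinsics" in c: E=np.array(c["extrinsics"])
    else:
        T=np.eye(4);T[:3,:3]=cv2.Rodrigues(np.array(obs["tcp_rot"]))[0];T[:3,3]=obs["tool_pos"]
        E=np.linalg.inv(T@np.array(c["tool_from_camera"]))
    K=np.array([[f,0,c["cx"]],[0,f,c["cy"]],[0,0,1.]])
    return K,np.array([c["k1"],0,0,0,0.]),E
def rays(C,px):
    K,d,E=C; u=cv2.undistortPoints(np.asarray(px,float).reshape(-1,1,2),K,d)[:,0]
    D=np.c_[u,np.ones(len(u))]@E[:3,:3]; return -E[:3,:3].T@E[:3,3],D
def plane(C,px,z):
    o,D=rays(C,px); return o+D*((z-o[2])/D[:,2])[:,None]
def proj(C,P):
    K,d,E=C; return cv2.projectPoints(np.asarray(P,float).reshape(-1,1,3),cv2.Rodrigues(E[:3,:3])[0],E[:3,3],K,d)[0][:,0]
def tri(Cs,pxs):
    A=np.zeros((3,3));b=np.zeros(3)
    for C,p in zip(Cs,pxs):
        o,D=rays(C,p);D=D[0]/np.linalg.norm(D[0]);M=np.eye(3)-np.outer(D,D);A+=M;b+=M@o
    return np.linalg.solve(A,b)
def blob(m,roi):
    x0,y0,x1,y1=roi; n,l,s,c=cv2.connectedComponentsWithStats(m[y0:y1,x0:x1].astype(np.uint8))
    if n<2: return None
    i=1+np.argmax(s[1:,4]); return c[i]+[x0,y0],s[i,:4]+[x0,y0,0,0],s[i,4],l==i
def circ(P,R):
    f=lambda c:np.hypot(P[:,0]-c[0],P[:,1]-c[1])-R
    s=least_squares(f,np.median(P[:,:2],0),loss="soft_l1",f_scale=.002); return s.x,np.abs(f(s.x))
E
cat > m0.py <<'E'
from h import *
ims={n:cv2.imread(f"pics/{n}0.png") for n in("scene","side")}
Cs={n:cam(n) for n in ims}
R={"scene":{"black":(262,212,320,248),"red":(343,232,406,266),"blk2":(312,275,382,324)},
"side":{"black":(280,205,330,242),"red":(352,210,402,248),"blk2":(345,262,400,304)}}
for n in ims:
    hsv=cv2.cvtColor(ims[n],cv2.COLOR_BGR2HSV);H,S,V=cv2.split(hsv)
    W=(V>150)&(S<50)
    for k,(x0,y0,x1,y1) in R[n].items():
        # outermost white px: leftmost/rightmost per row & bottom per col
        pts=[]
        m=W[y0:y1,x0:x1]
        for y in range(m.shape[0]):
            q=np.where(m[y])[0]
            if len(q): pts+=[(x0+q[0]-.5,y0+y),(x0+q[-1]+.5,y0+y)]
        for x in range(m.shape[1]):
            q=np.where(m[:,x])[0]
            if len(q): pts+=[(x0+x,y0+q[-1]+.5)]
        P=plane(Cs[n],pts,.008)
        c,e=circ(P,.055); print(n,k,"saucer",c.round(4),"med",np.median(e).round(4),len(e))
    caps={"blue":((H>100)&(H<125)&(S>150)&(V>80),{"scene":(365,200,388,222),"side":(368,195,388,214)}[n],.109-.008),
          "red":(((H<8)|(H>172))&(S>150)&(V>90),{"scene":(338,254,360,275),"side":(366,256,386,273)}[n],.094-.007)}
    for k,(m,roi,z) in caps.items():
        b=blob(m,roi); print(n,k,b[0].round(1),b[1],b[2],plane(Cs[n],b[0],z).round(4))
    m=(H>8)&(H<25)&(S>70)&(V>130); roi={"scene":(385,183,435,212),"side":(368,148,412,180)}[n]
    b=blob(m,roi); ys,xs=np.where(b[3]);P=plane(Cs[n],np.c_[xs+roi[0],ys+roi[1]],.004)
    print(n,"mat",P.mean(0).round(4),np.ptp(P,0).round(4))
for n,(a,b,c,d) in {"scene":(220,150,420,330),"side":(220,140,420,320)}.items():
    cv2.imwrite(f"pics/{n}0z.png",cv2.resize(ims[n][b:d,a:c],None,fx=3,fy=3,interpolation=cv2.INTER_CUBIC)[:600])
E
python3 m0.py
```

```text
scene black saucer [0.6624 0.0121] med 0.0016 104
scene red saucer [ 0.4666 -0.0129] med 0.0014 114
scene blk2 saucer [0.4541 0.1679] med 0.0008 146
scene blue [375.1 209.1] [369 204  13  11] 109 [[ 0.4731 -0.0151  0.101 ]]
scene red [349.  263.5] [343 257  14  14] 150 [[0.4522 0.1696 0.087 ]]
scene mat [ 0.472  -0.3151  0.004 ] [0.1109 0.1169 0.    ]
side black saucer [0.6637 0.0116] med 0.0006 94
side red saucer [ 0.4674 -0.0134] med 0.0009 111
side blk2 saucer [0.4542 0.1689] med 0.0005 117
side blue [377.4 203.4] [373 199  10  10] 67 [[ 0.4737 -0.0146  0.101 ]]
side red [375.  262.6] [370 258  11  11] 88 [[0.4519 0.1708 0.087 ]]
side mat [ 0.4723 -0.3157  0.004 ] [0.1096 0.1113 0.    ]
```

View pics/scene0z.png

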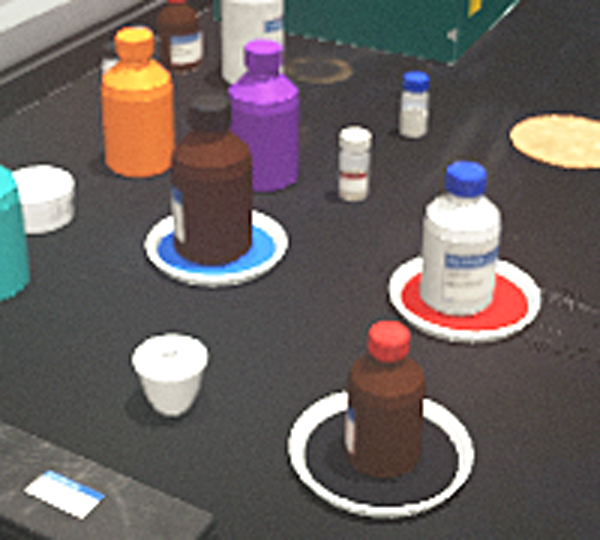

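View pics/side0z.png

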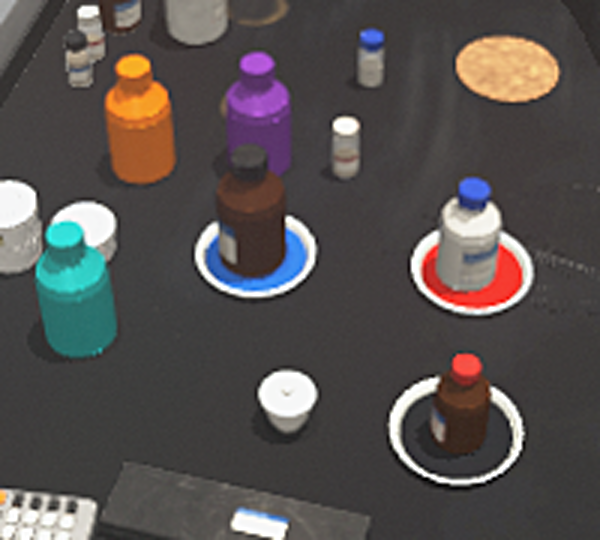

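```bash
python3 - <<'E'
from h import *
C=[cam("scene"),cam("side")]
f=lambda a,b:(np.array([a[0]/3+220-.3,a[1]/3+150-.3]),np.array([b[0]/3+220-.3,b[1]/3+140-.3]))
for k,a,b in [("black cap",(209,116),(250,163)),("purple cap",(264,57),(257,70)),("orange cap",(134,44),(133,72)),("white vial mid",(355,164),(346,148)),("blue vial",(414,105),(371,59)),("crucible top",(170,352),(288,388)),("teal cap",(0,0),(66,238)),("red cap",(389,341),(466,369)),("blue cap",(466,179),(474,193))]:
    a,b=f(a,b)
    if k=="teal cap": a=np.array([210,200.])
    P=tri(C,[a,b]); print(k,P.round(4),[ (proj(c,P)[0]-q).round(1) for c,q in zip(C,(a,b))])
# black body silhouette: brown edges at mid height
for n,c in zip(("scene","side"),C):
    im=cv2.imread(f"pics/{n}0.png"); b,g,r_=[im[:,:,i].astype(int) for i in range(3)]
    for y in range(*((200,236,6) if n=="scene" else (202,230,6))):
        print(n,y,[(x,*im[y,x,::-1]) for x in range(270,325,1) if (r_-b)[y,x]>12][:1],[(x,) for x in range(270,325) if (r_-b)[y,x]>12][-1:])
E
```

```text
black cap [0.6655 0.0116 0.1175] [array([ 0.1, -0.1]), array([-0.1,  0.1])]
purple cap [ 0.6928 -0.1205  0.1134] [array([-0.2,  0.1]), array([ 0.2, -0.1])]
orange cap [ 0.8048 -0.0905  0.1146] [array([-0.2,  0.1]), array([ 0.1, -0.1])]
white vial mid [ 0.6064 -0.1222  0.0318] [array([-0.4,  0.2]), array([ 0.3, -0.2])]
blue vial [ 0.6101 -0.265   0.0307] [array([-0.2,  0.1]), array([ 0.2, -0.1])]
crucible top [0.5908 0.1842 0.041 ] [array([ 0., -0.]), array([-0.,  0.])]
teal cap [0.7935 0.1264 0.1086] [array([ 0.4, -0.4]), array([-0.3,  0.4])]
red cap [0.4513 0.1715 0.0883] [array([-0.3,  0.2]), array([ 0.2, -0.2])]
blue cap [ 0.4724 -0.0115  0.102 ] [array([-0.2,  0.1]), array([ 0.1, -0.1])]
scene 200 [(270, np.uint8(233), np.uint8(127), np.uint8(65))] [(302,)]
scene 206 [(270, np.uint8(238), np.uint8(130), np.uint8(65))] [(303,)]
scene 212 [(279, np.uint8(82), np.uint8(64), np.uint8(69))] [(303,)]
scene 218 [(278, np.uint8(199), np.uint8(193), np.uint8(180))] [(303,)]
scene 224 [(278, np.uint8(160), np.uint8(155), np.uint8(143))] [(303,)]
scene 230 [(272, np.uint8(221), np.uint8(215), np.uint8(200))] [(312,)]
side 202 [(292, np.uint8(77), np.uint8(63), np.uint8(60))] [(314,)]
side 208 [(292, np.uint8(61), np.uint8(49), np.uint8(46))] [(314,)]
side 214 [(296, np.uint8(62), np.uint8(46), np.uint8(41))] [(316,)]
side 220 [(288, np.uint8(252), np.uint8(250), np.uint8(239))] [(322,)]
side 226 [(287, np.uint8(245), np.uint8(244), np.uint8(226))] [(313,)]
```

```bash
python3 - <<'E'
from h import *
o=r.get_obs();R=cv2.Rodrigues(o["tcp_rot"])[0];print(R.round(3))
y=R[:,1];print("jaw az",np.degrees(np.arctan2(y[1],y[0])), "cam offset dir",-R[:,2])
E
```

```text
[[-0.001  0.428 -0.904]
 [ 0.001 -0.904 -0.428]
 [-1.    -0.001  0.   ]]
jaw az -64.6335578954738 cam offset dir [ 9.03586338e-01  4.28406031e-01 -4.94507939e-05]
```

Request:
arm_command:
  motion:
    - [1,[184,595,0],0]
    - [1,[184,595,0],0]
    - [1,[184,595,0],0]
    - [1,[184,595,0],0]
    - [1,[184,595,0],0]
    - [1,[184,595,0],0]
    - [1,[184,595,0],0]
    - [1,[184,595,0],0]
  force: 40

```text
t: 0.77
tool_pos: [0.3876, -0.2894, 0.2312]
tcp_rot: [1.976, 0.445, -1.976]
force: [1.2, 0.1, -0.6]
width: 0.0854
```

Request:
arm_command:
  motion:
    - [1,[85,275,0],0]
    - [1,[85,275,0],0]
    - [1,[85,275,0],0]
    - [1,[85,275,0],0]
    - [1,[85,275,0],0]
    - [1,[85,275,0],0]
    - [1,[85,275,0],0]
    - [1,[85,275,0],0]

```text
t: 1.43
tool_pos: [0.4741, -0.0093, 0.2315]
tcp_rot: [1.974, 0.454, -1.971]
force: [-0.6, 0.5, -0.2]
width: 0.0853
```

```bash
cat > w.py <<'E'
import sys
from h import *
o=r.get_obs(); im=r.read_camera("wrist"); n=sys.argv[1]
cv2.imwrite(f"pics/{n}.png",im[:,:,::-1]); np.save(f"pics/{n}.npy",np.r_[o["tool_pos"],o["tcp_rot"]])
print(o["t"],o["tool_pos"].round(4),o["force"].round(1),o["width"],np.degrees(o["joints"]).round(0))
E
python3 w.py w1
```

```text
1.4333 [ 0.4741 -0.0093  0.2315] [-0.6  0.5 -0.2] 0.08530208751792812 [ 13.   7. -21. 116.   3.  58. -73.]
```

View pics/w1.png

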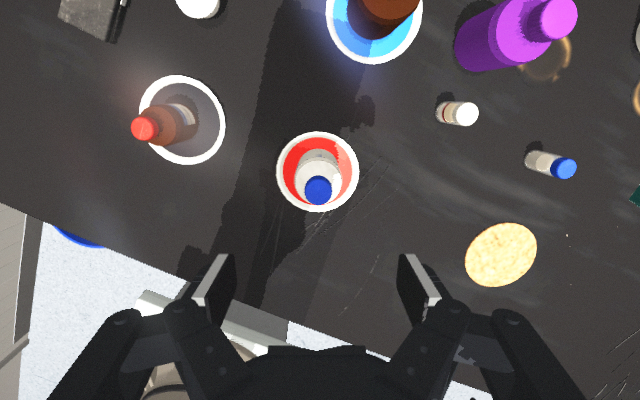

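```bash
cat > mw.py <<'E'
import sys
from h import *
n=sys.argv[1]; im=cv2.imread(f"pics/{n}.png"); s=np.load(f"pics/{n}.npy")
C=cam("wrist",{"tool_pos":s[:3],"tcp_rot":s[3:]})
H,S,V=cv2.split(cv2.cvtColor(im,cv2.COLOR_BGR2HSV))
M={"bluecap":((H>105)&(H<125)&(S>150)&(V>60),.101),"redcap":(((H<8)|(H>170))&(S>150)&(V>60),.087)}
for a in sys.argv[2:]:
    k,x0,y0,x1,y1=a.split(",");roi=tuple(map(int,(x0,y0,x1,y1)))
    if k in M:
        b=blob(M[k][0],roi);print(k,b[0].round(1),b[1],plane(C,b[0],M[k][1])[0].round(4));continue
    x0,y0,x1,y1=roi
    m=(((V>150)&(S<60)) if k=="rim" else (H>8)&(H<28)&(S>60)&(V>110)) [y0:y1,x0:x1].astype(np.uint8)
    ct=cv2.findContours(m,cv2.RETR_EXTERNAL,cv2.CHAIN_APPROX_NONE)[0];ct=max(ct,key=len)[:,0]
    hu=cv2.convexHull(np.array(ct))[:,0]
    P=plane(C,ct+[x0,y0],.009 if k=="rim" else .004)
    c,e=circ(P,.055);print(k,c.round(4),"med",np.median(e).round(4),len(e))
E
python3 mw.py w1 bluecap,295,170,340,210 rim,265,122,370,220 redcap,125,110,165,145 rim,136,68,235,170 mat,455,212,550,295;  python3 -c "
from h import *
print(r.get_obs()['tool_pos'])"
```

```text
bluecap [317.8 189.9] [305 176  27  29] [ 0.4741 -0.0107  0.101 ]
rim [ 0.4687 -0.0128] med 0.001 231
redcap [142.8 128.7] [131 117  27  24] [0.4517 0.1729 0.087 ]
rim [0.4543 0.1702] med 0.0015 410
mat [ 0.4737 -0.3168] med 0.0005 192
[ 0.47323762 -0.01274603  0.23124589]
```

Request:
arm_command:
  motion:
    - [1,[0,2,-60],0]
    - [1,[0,2,-110],0]
    - [1,[0,2,-110],0]
    - [1,[0,2,-110],0]
    - [1,[0,2,-110],0]
    - [1,[0,2,-110],0]

```text
t: 1.98
tool_pos: [0.4734, -0.0148, 0.1228]
tcp_rot: [1.978, 0.444, -1.975]
force: [0.5, -0.2, 0.9]
width: 0.0856
```

Request:
arm_command:
  motion:
    - [1,[0,2,-30],0]
    - [1,[0,2,-60],0]
    - [1,[0,2,-82],0]
    - [1,[0,2,-82],0]
    - [1,[0,2,-82],0]

```text
t: 2.4
tool_pos: [0.4733, -0.0126, 0.0405]
tcp_rot: [1.977, 0.444, -1.976]
force: [-0.2, -0.7, 0.6]
width: 0.0852
```

Request:
arm_command:
  motion:
    - [0,[0,0,0],0]
    - [0,[0,0,0],0]
    - [0,[0,0,0],0]
    - [0,[0,0,0],0]
    - [0,[0,0,0],0]
    - [0,[0,0,0],0]
    - [0,[0,0,0],0]
    - [0,[0,0,0],0]
  force: 40

```text
t: 3.07
tool_pos: [0.4738, -0.0124, 0.0411]
tcp_rot: [1.978, 0.444, -1.973]
force: [-3.9, -0.5, 18.7]
width: 0.0535
```

Request:
arm_command:
  motion:
    - [0,[0,0,5],0]
    - [0,[0,0,20],0]
    - [0,[0,0,45],0]
    - [0,[0,0,45],0]

```text
t: 3.4
tool_pos: [0.4746, -0.0123, 0.0883]
tcp_rot: [1.981, 0.443, -1.971]
force: [1.5, -0.1, -1.7]
width: 0.053
```

```bash
cat > s.py <<'E'
import sys
from h import *
for n in ("scene","side"):
    if len(sys.argv)>2 and n not in sys.argv[2:]: continue
    im=r.read_camera(n)[:,:,::-1]; cv2.imwrite(f"pics/{n}{sys.argv[1]}.png",im)
    a,b,c,d={"scene":(220,130,480,330),"side":(220,120,480,320)}[n]
    cv2.imwrite(f"pics/{n}{sys.argv[1]}z.png",cv2.resize(im[b:d,a:c],None,fx=3,fy=3,interpolation=cv2.INTER_CUBIC))
o=r.get_obs();print(o["t"],o["tool_pos"].round(4),o["force"].round(1),o["width"].round(4))
E
python3 s.py 1 side
```

```text
Traceback (most recent call last):
  File "s.py", line 8, in <module>
    o=r.get_obs();print(o["t"],o["tool_pos"].round(4),o["force"].round(1),o["width"].round(4))
                                                                          ^^^^^^^^^^^^^^^^
AttributeError: 'float' object has no attribute 'round'
```

View pics/side1z.png

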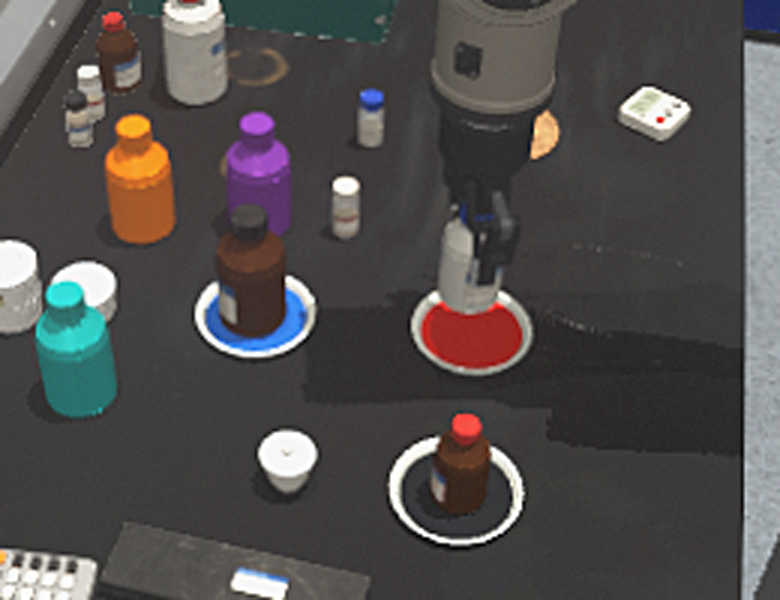

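Blue is held upright and the red saucer (side zoom 470,330) is free. Next I carry it to the mat.

Request:
arm_command:
  motion:
    - [0,[0,-20,0],0]
    - [0,[0,-60,0],0]
    - [0,[0,-100,0],0]
    - [0,[-1,-140,0],0]
    - [0,[-1,-180,0],0]
    - [0,[-1,-220,0],0]
    - [0,[-1,-260,0],0]
    - [0,[-1,-290,0],0]

```text
t: 4.12
tool_pos: [0.4706, -0.3061, 0.0841]
tcp_rot: [1.977, 0.442, -1.978]
force: [0.9, -0.4, -2.7]
width: 0.0534
```

Request:
arm_command:
  motion:
    - [0,[0,-14,0],0]
    - [0,[0,-14,-10],0]
    - [0,[0,-14,-25],0]
    - [0,[0,-14,-35],0]
    - [0,[0,-14,-40],0]
    - [0,[0,-14,-42],0]
    - [0,[0,-14,-42],0]
    - [0,[0,-14,-42],0]

```text
t: 4.78
tool_pos: [0.472, -0.316, 0.0425]
tcp_rot: [1.976, 0.445, -1.975]
force: [0.4, 0.1, -2.1]
width: 0.0531
```

Request:
arm_command:
  motion:
    - [0,[0,0,-1],0]
    - [0,[0,0,-1],0]
    - [0,[0,0,-2],0]
    - [0,[0,0,-2],0]
    - [0,[0,0,-2],0]

```text
t: 5.2
tool_pos: [0.4719, -0.3165, 0.0412]
tcp_rot: [1.976, 0.444, -1.976]
force: [-5.1, 2.6, 12.2]
width: 0.0532
```

Request:
arm_command:
  motion:
    - [1,[0,0,0],0]
    - [1,[0,0,0],0]
    - [1,[0,0,0],0]
    - [1,[0,0,0],0]
    - [1,[0,0,0],0]
    - [1,[0,0,0],0]

```text
t: 5.7
tool_pos: [0.4717, -0.3164, 0.0402]
tcp_rot: [1.976, 0.445, -1.976]
force: [0.8, -0.2, -0.2]
width: 0.0853
```

Request:
arm_command:
  motion:
    - [1,[0,0,30],0]
    - [1,[0,0,70],0]
    - [1,[0,0,110],0]
    - [1,[0,0,110],0]
    - [1,[0,0,110],0]

```text
t: 6.12
tool_pos: [0.4728, -0.3172, 0.1528]
tcp_rot: [1.978, 0.441, -1.972]
force: [-0.1, 0.3, -1.0]
width: 0.0854
```

```bash
sed -i 's/o\["width"\].round(4)/o["width"]/' s.py; python3 s.py 2 side
```

```text
6.1667 [ 0.4719 -0.3167  0.1511] [-0.5  1.  -1.5] 0.08559355667380343
```

View pics/side2z.png

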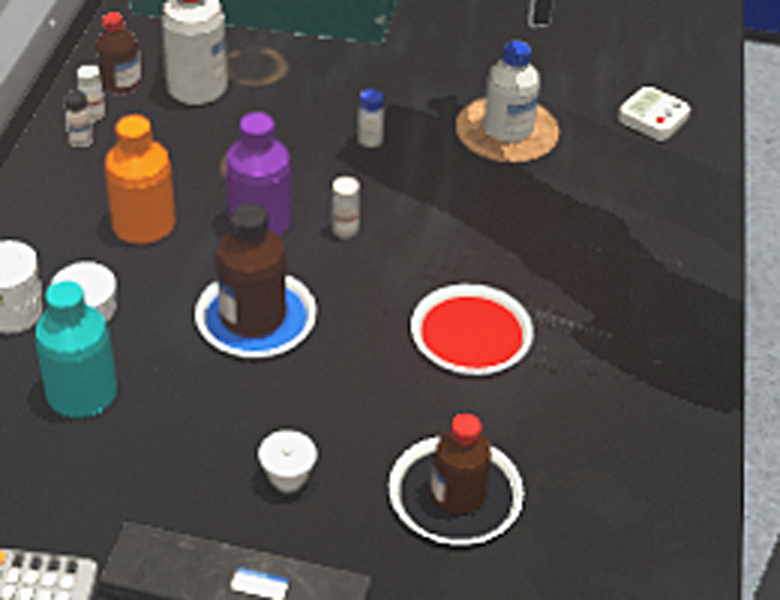

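Blue stands upright, centred on the mat (515,130). Now the red bottle.

Request:
arm_command:
  motion:
    - [1,[-14,330,10],0]
    - [1,[-14,330,10],0]
    - [1,[-14,330,10],0]
    - [1,[-14,330,10],0]
    - [1,[-14,330,10],0]
    - [1,[-14,330,10],0]
    - [1,[-14,330,10],0]
    - [1,[-14,330,10],0]

```text
t: 6.83
tool_pos: [0.4564, 0.0157, 0.1594]
tcp_rot: [1.974, 0.446, -1.978]
force: [1.2, 0.0, -0.5]
width: 0.0854
```

Request:
arm_command:
  motion:
    - [1,[-6,158,0],0]
    - [1,[-6,158,0],0]
    - [1,[-6,158,0],0]
    - [1,[-6,158,0],0]
    - [1,[-6,158,0],0]
    - [1,[-6,158,0],0]
    - [1,[-6,158,0],0]

```text
t: 7.42
tool_pos: [0.451, 0.1711, 0.1592]
tcp_rot: [1.974, 0.445, -1.978]
force: [0.6, -0.8, -0.2]
width: 0.0854
```

```bash
python3 w.py w2; cat >> h.py <<'E'
E
python3 - <<'E'
from h import *
for n,roi in(("side",(352,210,402,248)),):
    im=cv2.imread(f"pics/{n}2.png");H,S,V=cv2.split(cv2.cvtColor(im,cv2.COLOR_BGR2HSV));C=cam(n)
    x0,y0,x1,y1=roi
    b=blob(((H<8)|(H>172))&(S>150)&(V>90),roi);ys,xs=np.where(b[3]);P=plane(C,np.c_[xs+x0,ys+y0],.004);print("floor",P.mean(0).round(4),np.ptp(P,0).round(4))
E
```

```text
7.4167 [0.451  0.1711 0.1592] [ 0.6 -0.8 -0.2] 0.08539112361692826 [  -1.   14.  -31.  119.    9.   50. -102.]
floor [ 0.467 -0.012  0.004] [0.09   0.0867 0.    ]
```

View pics/w2.png

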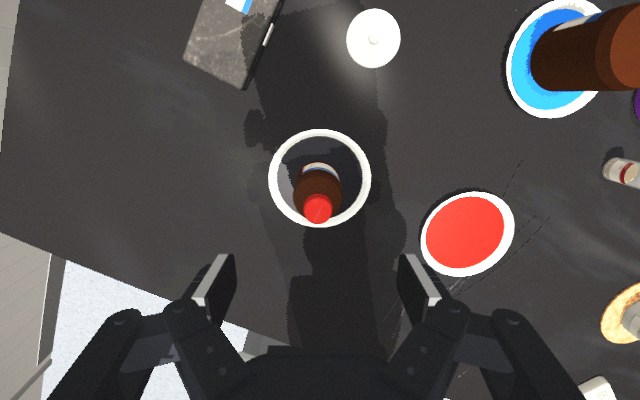

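```bash
python3 mw.py w2 redcap,295,185,342,226 rim,262,122,376,232 rim,415,186,520,280
```

```text
redcap [317.3 207.9] [302 193  31  31] [0.4535 0.1714 0.087 ]
rim [0.4549 0.1697] med 0.0008 287
rim [ 0.4687 -0.0129] med 0.0007 253
```

Request:
arm_command:
  motion:
    - [1,[1,0,-40],0]
    - [1,[1,0,-75],0]
    - [1,[1,0,-105],0]
    - [1,[1,0,-126],0]
    - [1,[1,0,-126],0]
    - [1,[1,0,-126],0]

```text
t: 7.97
tool_pos: [0.4521, 0.1705, 0.0338]
tcp_rot: [1.974, 0.443, -1.979]
force: [0.7, -0.2, 1.3]
width: 0.0853
```

Request:
arm_command:
  motion:
    - [0,[0,0,0],0]
    - [0,[0,0,0],0]
    - [0,[0,0,0],0]
    - [0,[0,0,0],0]
    - [0,[0,0,0],0]
    - [0,[0,0,0],0]
    - [0,[0,0,0],0]
    - [0,[0,0,0],0]
  force: 30

```text
t: 8.63
tool_pos: [0.4535, 0.1716, 0.0356]
tcp_rot: [1.978, 0.444, -1.974]
force: [-2.2, -1.4, 13.2]
width: 0.0446
```

Request:
arm_command:
  motion:
    - [0,[0,0,5],0]
    - [0,[0,0,20],0]
    - [0,[0,0,40],0]
    - [0,[0,0,45],0]
    - [0,[0,0,45],0]

```text
t: 9.05
tool_pos: [0.4537, 0.1718, 0.081]
tcp_rot: [1.98, 0.444, -1.973]
force: [-0.8, 0.3, -0.2]
width: 0.0444
```

Request:
arm_command:
  motion:
    - [0,[2,-20,0],0]
    - [0,[5,-58,0],0]
    - [0,[8,-96,0],0]
    - [0,[11,-134,0],0]
    - [0,[14,-168,0],0]
    - [0,[15,-184,0],0]
    - [0,[15,-184,0],0]
    - [0,[15,-184,0],0]

```text
t: 9.72
tool_pos: [0.4673, -0.0134, 0.0788]
tcp_rot: [1.977, 0.443, -1.978]
force: [0.0, -0.4, -1.4]
width: 0.0443
```

Request:
arm_command:
  motion:
    - [0,[0,0,-15],0]
    - [0,[0,0,-28],0]
    - [0,[0,0,-38],0]
    - [0,[0,0,-43],0]
    - [0,[0,0,-45],0]
    - [0,[0,0,-45],0]
    - [0,[0,0,-45],0]

```text
t: 10.3
tool_pos: [0.4678, -0.0115, 0.0344]
tcp_rot: [1.976, 0.446, -1.975]
force: [0.0, 1.4, -1.2]
width: 0.0441
```

Request:
arm_command:
  motion:
    - [0,[0,0,-1],0]
    - [0,[0,0,-1],0]
    - [0,[0,0,-2],0]
    - [0,[0,0,-2],0]
    - [0,[0,0,-2],0]

```text
t: 10.72
tool_pos: [0.4681, -0.0114, 0.0335]
tcp_rot: [1.976, 0.445, -1.974]
force: [-9.7, 3.2, 33.9]
width: 0.0438
```

Request:
arm_command:
  motion:
    - [0,[0,-1,1.5],0]
    - [0,[0,-1,1.5],0]
    - [1,[0,-1,1.5],0]
    - [1,[0,-1,1.5],0]
    - [1,[0,-1,1.5],0]
    - [1,[0,-1,1.5],0]
    - [1,[0,-1,1.5],0]
    - [1,[0,-1,1.5],0]

```text
t: 11.38
tool_pos: [0.4677, -0.0134, 0.0337]
tcp_rot: [1.976, 0.445, -1.976]
force: [-0.4, 0.1, -0.2]
width: 0.0854
```

Request:
arm_command:
  motion:
    - [1,[0,0,30],0]
    - [1,[0,0,70],0]
    - [1,[0,0,110],0]
    - [1,[0,0,150],0]
    - [1,[0,0,170],0]
    - [1,[0,0,170],0]

```text
t: 11.88
tool_pos: [0.4699, -0.0134, 0.2084]
tcp_rot: [1.982, 0.442, -1.969]
force: [0.2, 0.2, 0.5]
width: 0.0855
```

```bash
python3 w.py w3;python3 s.py 3 side; python3 mw.py w3 redcap,295,160,342,226
```

```text
11.8833 [ 0.4699 -0.0134  0.2084] [0.2 0.2 0.5] 0.08547756171930565 [ 21.   8. -30. 118.   5.  55. -76.]
11.9833 [ 0.4679 -0.0136  0.2044] [-0.5  0.1 -1.2] 0.0855847720628757
redcap [314.6 195.8] [295 173  41  36] [ 0.4665 -0.0135  0.087 ]
```

View pics/w3.png

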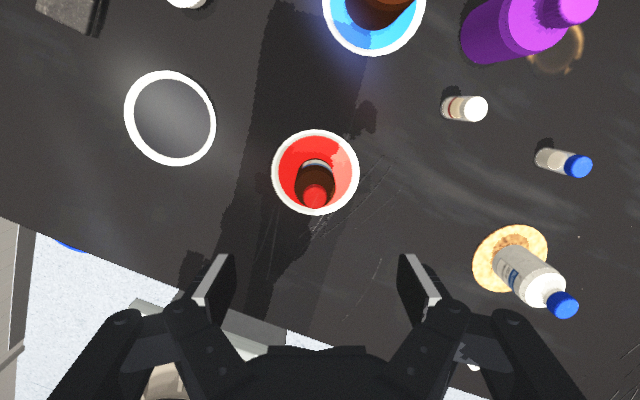

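View pics/side3z.png

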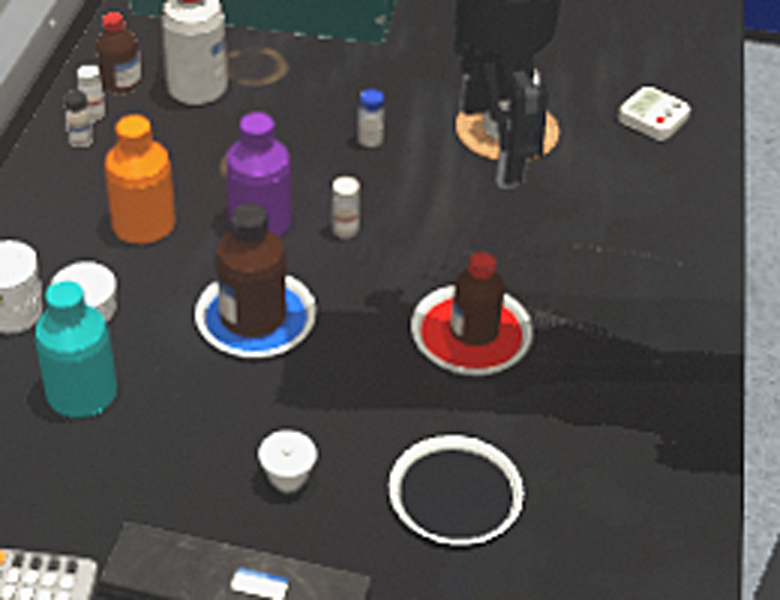

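Request:
arm_command:
  motion:
    - [1,[197,25,20],0]
    - [1,[197,25,20],0]
    - [1,[197,25,20],0]
    - [1,[197,25,20],0]
    - [1,[197,25,20],0]
    - [1,[197,25,20],0]
    - [1,[197,25,20],0]
    - [1,[197,25,20],0]

```text
t: 12.65
tool_pos: [0.6636, 0.0117, 0.2217]
tcp_rot: [1.973, 0.446, -1.979]
force: [-0.4, -1.0, -0.9]
width: 0.0855
```

```bash
python3 w.py w4; python3 s.py 4 side
```

```text
12.65 [0.6636 0.0117 0.2217] [-0.4 -1.  -0.9] 0.0855308852952135 [ 13.  26. -27.  92.  13.  65. -82.]
12.75 [0.6635 0.0113 0.223 ] [ 0.2 -0.1  0.2] 0.08519662895026213
```

View pics/w4.png

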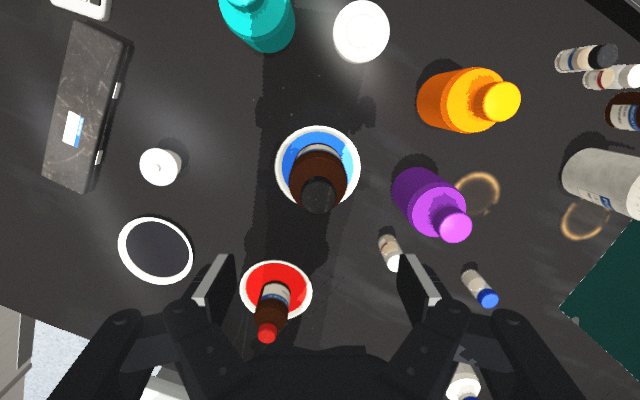

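View pics/side4z.png

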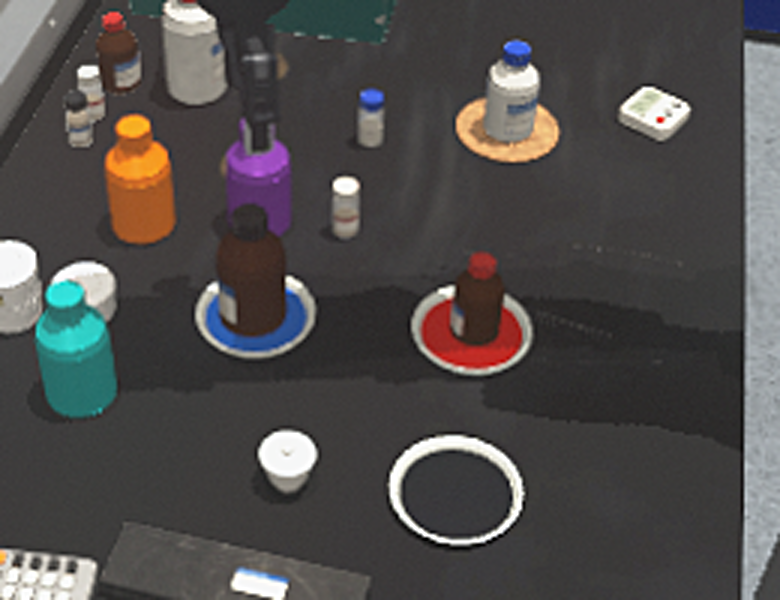

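```bash
python3 mw.py w4 rim,270,120,365,210 rim,112,210,198,290 redcap,255,320,280,345; python3 - <<'E'
from h import *
s=np.load("pics/w4.npy");C=cam("wrist",{"tool_pos":s[:3],"tcp_rot":s[3:]})
print(plane(C,[(318.5,195)],.129))
im=cv2.imread("pics/w4.png");cv2.imwrite("pics/w4z.png",cv2.resize(im[115:220,262:372],None,fx=5,fy=5))
# side red cap now
im=cv2.imread("pics/side4.png");H,S,V=cv2.split(cv2.cvtColor(im,cv2.COLOR_BGR2HSV))
b=blob(((H<8)|(H>172))&(S>120)&(V>60),(370,200,392,214));print(b[:3],plane(cam("side"),b[0],.087))
E
```

```text
rim [0.6629 0.0104] med 0.0024 367
rim [0.4547 0.1696] med 0.0005 201
redcap [266.7 332.5] [257 322  21  22] [ 0.4666 -0.0132  0.087 ]
[[0.67004323 0.01291017 0.129     ]]
(array([380.24657534, 208.35616438]), array([376, 204,  10,  10]), np.int32(73)) [[ 0.46493874 -0.01239847  0.087     ]]
```

View pics/w4z.png

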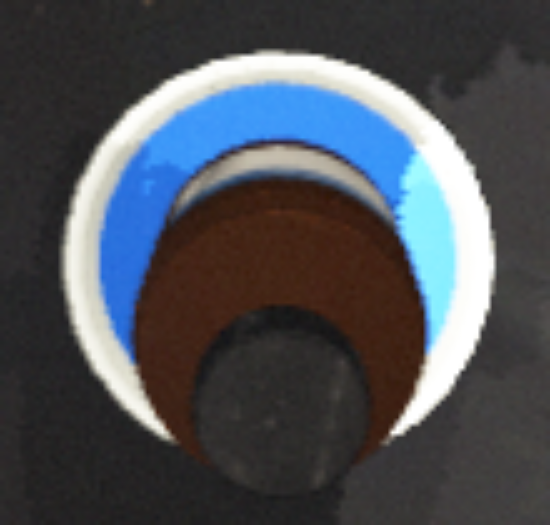

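Request:
arm_command:
  motion:
    - [1,[2,0,-40],0]
    - [1,[2,0,-80],0]
    - [1,[2,0,-115],0]
    - [1,[2,0,-140],0]
    - [1,[2,0,-160],0]
    - [1,[2,0,-161],0]
    - [1,[2,0,-161],0]

```text
t: 13.33
tool_pos: [0.6657, 0.0113, 0.0625]
tcp_rot: [1.974, 0.445, -1.978]
force: [-0.4, -0.8, 1.6]
width: 0.0849
```

Request:
arm_command:
  motion:
    - [0,[0,0,0],0]
    - [0,[0,0,0],0]
    - [0,[0,0,0],0]
    - [0,[0,0,0],0]
    - [0,[0,0,0],0]
    - [0,[0,0,0],0]
    - [0,[0,0,0],0]
    - [0,[0,0,0],0]
  force: 60

```text
t: 14.0
tool_pos: [0.6677, 0.0118, 0.0651]
tcp_rot: [1.979, 0.444, -1.973]
force: [-2.7, 1.1, 9.8]
width: 0.0595
```

Request:
arm_command:
  motion:
    - [0,[0,0,5],0]
    - [0,[0,0,20],0]
    - [0,[0,0,35],0]
    - [0,[0,0,40],0]
    - [0,[0,0,40],0]
    - [0,[0,0,40],0]

```text
t: 14.5
tool_pos: [0.6669, 0.0114, 0.1035]
tcp_rot: [1.977, 0.444, -1.975]
force: [-1.0, -0.3, -4.2]
width: 0.0593
```

```bash
python3 s.py 5 
```

```text
14.6 [0.6663 0.0114 0.1024] [ 1.1 -0.1 -2.9] 0.05951734995390193
```

View pics/scene5z.png

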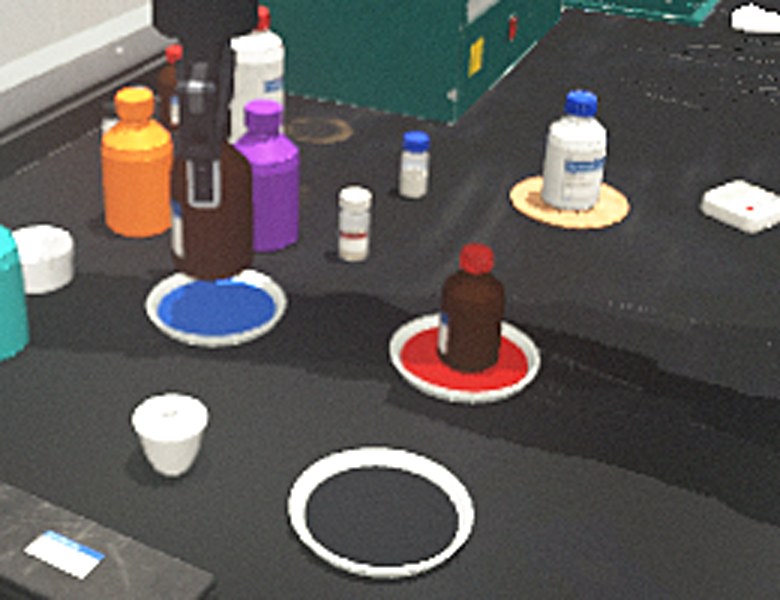

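View pics/side5z.png

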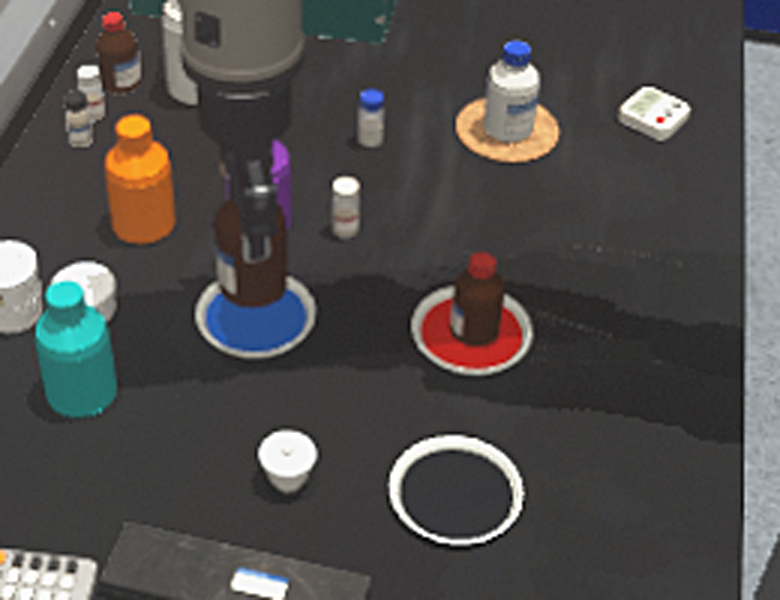

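Request:
arm_command:
  motion:
    - [0,[-16,12,0],0]
    - [0,[-46,34,0],0]
    - [0,[-77,57,0],0]
    - [0,[-108,80,0],0]
    - [0,[-139,103,0],0]
    - [0,[-170,126,0],0]
    - [0,[-196,146,0],0]
    - [0,[-212,158,0],0]

```text
t: 15.27
tool_pos: [0.4515, 0.1713, 0.1024]
tcp_rot: [1.973, 0.447, -1.976]
force: [-0.2, 1.2, -3.0]
width: 0.0593
```

Request:
arm_command:
  motion:
    - [0,[0,0,0],0]
    - [0,[0,0,0],0]
    - [0,[0,0,-15],0]
    - [0,[0,0,-25],0]
    - [0,[0,0,-32],0]
    - [0,[0,0,-36],0]
    - [0,[0,0,-36],0]
    - [0,[0,0,-36],0]

```text
t: 15.93
tool_pos: [0.4547, 0.1695, 0.0667]
tcp_rot: [1.976, 0.445, -1.977]
force: [-0.1, -0.1, -3.9]
width: 0.0593
```

```bash
python3 s.py 6 
```

```text
16.0333 [0.4549 0.1697 0.0671] [ 0.   0.1 -4.1] 0.05911196903040152
```

View pics/scene6z.png

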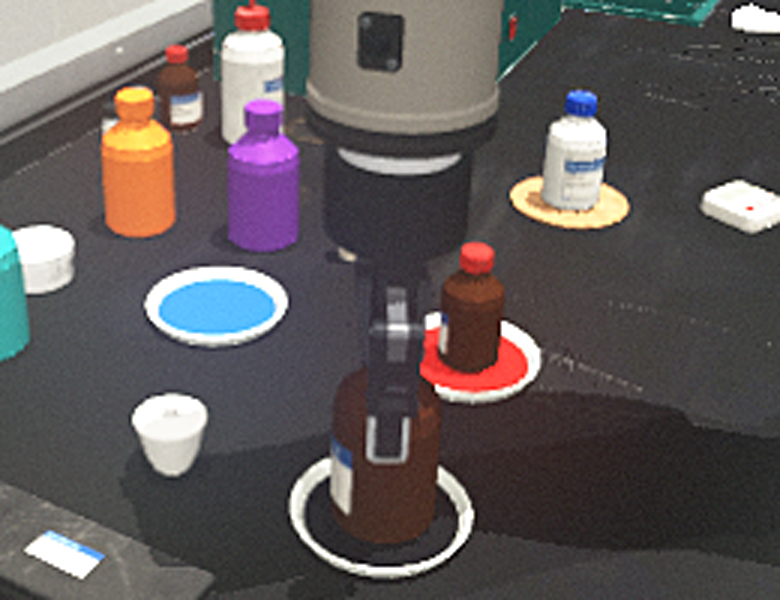

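Request:
arm_command:
  motion:
    - [0,[0,0,-1],0]
    - [0,[0,0,-2],0]
    - [0,[0,0,-3],0]
    - [0,[0,0,-3],0]
    - [0,[0,0,-3],0]

```text
t: 16.45
tool_pos: [0.4552, 0.1699, 0.065]
tcp_rot: [1.977, 0.444, -1.974]
force: [-7.3, -2.4, 23.5]
width: 0.0591
```

Request:
arm_command:
  motion:
    - [0,[0,0,1],0]
    - [0.85,[0,0,1],0]
    - [0.85,[0,0,1],0]
    - [1,[0,0,1],0]
    - [1,[0,0,1],0]
    - [1,[0,0,1],0]
    - [1,[0,0,1],0]
    - [1,[0,0,1],0]

```text
t: 17.12
tool_pos: [0.4546, 0.1696, 0.0647]
tcp_rot: [1.976, 0.445, -1.976]
force: [-0.5, -0.4, -0.0]
width: 0.0853
```

Request:
arm_command:
  motion:
    - [1,[0,0,30],0]
    - [1,[0,0,70],0]
    - [1,[0,0,110],0]
    - [1,[0,0,150],0]
    - [1,[0,0,160],0]
    - [1,[0,0,160],0]

```text
t: 17.62
tool_pos: [0.4562, 0.1702, 0.2282]
tcp_rot: [1.982, 0.444, -1.971]
force: [-0.0, 0.2, -0.6]
width: 0.0854
```

```bash
python3 w.py w7; python3 mw.py w7 bluecap,440,200,639,399 
```

```text
17.6167 [0.4562 0.1702 0.2282] [-0.   0.2 -0.6] 0.08544776382919665 [  3.   9. -34. 114.   6.  58. -99.]
bluecap [444.9 215. ] [442 214   8   4] [0.4895 0.0395 0.101 ]
```

View pics/w7.png

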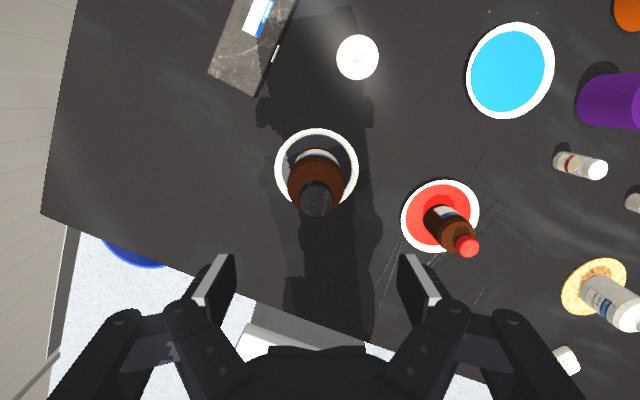

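```bash
python3 mw.py w7 rim,462,18,558,122 rim,396,175,485,255; python3 - <<'E'
from h import *
for n,roi in(("scene",(262,210,322,250)),("side",(280,205,330,242))):
    im=cv2.imread(f"pics/{n}6.png");x0,y0,x1,y1=roi;H,S,V=cv2.split(cv2.cvtColor(im,cv2.COLOR_BGR2HSV))
    m=((V>150)&(S<70))[y0:y1,x0:x1].astype(np.uint8)
    ct=max(cv2.findContours(m,0,cv2.CHAIN_APPROX_NONE)[0],key=len)[:,0]
    c,e=circ(plane(cam(n),ct+[x0,y0],.008),.055);print(n,c.round(4),np.median(e))
E
```

```text
rim [0.6646 0.0116] med 0.0007 263
rim [ 0.4682 -0.014 ] med 0.0018 345
scene [0.6637 0.0092] 0.0013902071034137993
side [0.6639 0.0107] 0.0007569549827277991
```

Request:
arm_command:
  motion:
    - [1,[11,-325,0],0]
    - [1,[11,-325,0],0]
    - [1,[11,-325,0],0]
    - [1,[11,-325,0],0]
    - [1,[11,-325,0],0]
    - [1,[11,-325,0],0]
    - [1,[11,-325,0],0]
    - [1,[11,-325,0],0]

```text
t: 18.33
tool_pos: [0.4644, -0.1585, 0.2234]
tcp_rot: [1.975, 0.444, -1.979]
force: [0.8, 0.7, 0.0]
width: 0.085
```

Request:
arm_command:
  motion:
    - [1,[6,-161,-20],0]
    - [1,[6,-161,-20],0]
    - [1,[6,-161,-20],0]
    - [1,[6,-161,-20],0]
    - [1,[6,-161,-20],0]
    - [1,[6,-161,-20],0]
    - [1,[6,-161,-20],0]

```text
t: 18.92
tool_pos: [0.4712, -0.3156, 0.2033]
tcp_rot: [1.975, 0.447, -1.978]
force: [0.3, -0.2, 0.5]
width: 0.0851
```

```bash
python3 w.py w8; python3 mw.py w8 bluecap,295,160,342,226; python3 s.py 8
```

```text
18.9167 [ 0.4712 -0.3156  0.2033] [ 0.3 -0.2  0.5] 0.08514428404647242 [ 38.  17. -13. 107.   4.  57. -41.]
bluecap [317.4 197.1] [303 181  30  33] [ 0.4726 -0.3158  0.101 ]
19.0667 [ 0.4719 -0.3151  0.2045] [-0.3  0.6  0.4] 0.08570734189418595
```

View pics/w8.png

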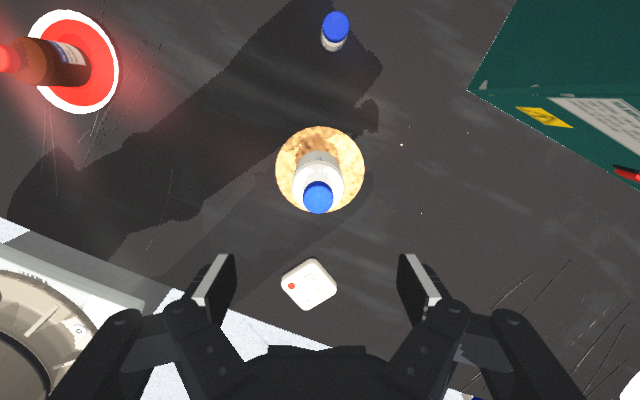

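View pics/side8z.png

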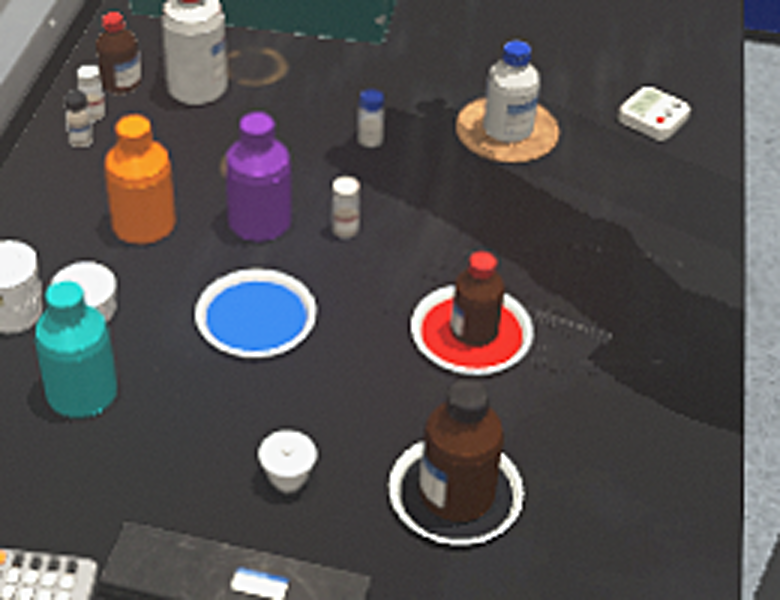

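View pics/scene8z.png

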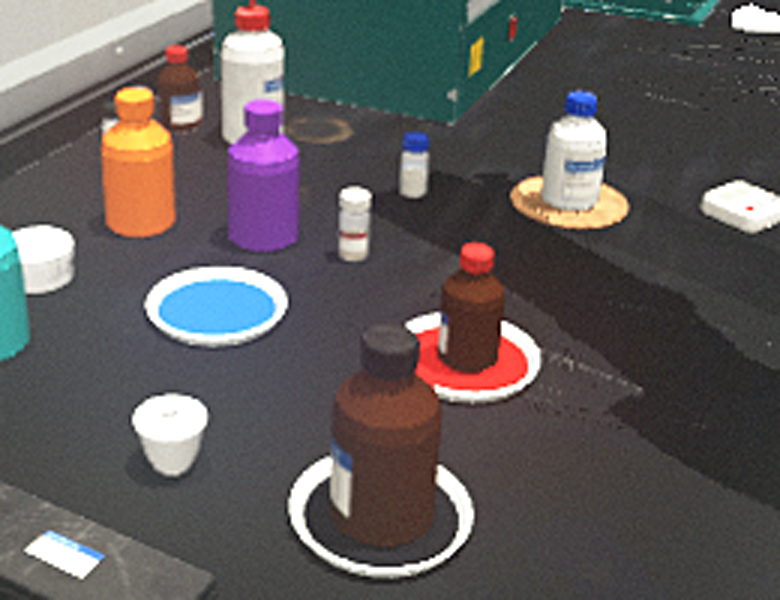

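Request:
arm_command:
  motion:
    - [1,[1,0,-40],0]
    - [1,[1,0,-80],0]
    - [1,[1,0,-115],0]
    - [1,[1,0,-140],0]
    - [1,[1,0,-160],0]
    - [1,[1,0,-163],0]
    - [1,[1,0,-163],0]

```text
t: 19.65
tool_pos: [0.4724, -0.3153, 0.0412]
tcp_rot: [1.975, 0.448, -1.977]
force: [0.2, -0.2, 0.5]
width: 0.0853
```

Request:
arm_command:
  motion:
    - [0,[0,0,0],0]
    - [0,[0,0,0],0]
    - [0,[0,0,0],0]
    - [0,[0,0,0],0]
    - [0,[0,0,0],0]
    - [0,[0,0,0],0]
    - [0,[0,0,0],0]
    - [0,[0,0,0],0]
  force: 40

```text
t: 20.32
tool_pos: [0.4735, -0.3168, 0.0436]
tcp_rot: [1.977, 0.443, -1.974]
force: [-1.2, 2.4, 8.8]
width: 0.053
```

Request:
arm_command:
  motion:
    - [0,[0,0,5],0]
    - [0,[0,0,20],0]
    - [0,[0,0,50],0]
    - [0,[0,0,80],0]
    - [0,[0,0,105],0]
    - [0,[0,0,120],0]
    - [0,[0,0,120],0]
    - [0,[0,0,120],0]

```text
t: 20.98
tool_pos: [0.4729, -0.3167, 0.1631]
tcp_rot: [1.977, 0.443, -1.974]
force: [-0.3, -0.0, -2.6]
width: 0.0532
```

Request:
arm_command:
  motion:
    - [0,[10,17,0],0]
    - [0,[27,46,0],0]
    - [0,[45,77,0],0]
    - [0,[63,108,0],0]
    - [0,[81,139,0],0]
    - [0,[99,170,0],0]
    - [0,[117,201,0],0]
    - [0,[135,232,0],0]

```text
t: 21.65
tool_pos: [0.6075, -0.0827, 0.1606]
tcp_rot: [1.975, 0.445, -1.978]
force: [0.9, -0.3, -2.6]
width: 0.0531
```

Request:
arm_command:
  motion:
    - [0,[18,31,0],0]
    - [0,[36,60,0],0]
    - [0,[50,84,0],0]
    - [0,[56,95,0],0]
    - [0,[56,95,0],0]
    - [0,[56,95,-30],0]
    - [0,[56,95,-60],0]
    - [0,[56,95,-80],0]

```text
t: 22.32
tool_pos: [0.6618, 0.0093, 0.0785]
tcp_rot: [1.973, 0.444, -1.98]
force: [-0.5, 0.3, -2.7]
width: 0.053
```

Request:
arm_command:
  motion:
    - [0,[0,0,-10],0]
    - [0,[0,0,-22],0]
    - [0,[0,0,-30],0]
    - [0,[0,0,-36],0]
    - [0,[0,0,-36],0]
    - [0,[0,0,-36],0]

```text
t: 22.82
tool_pos: [0.664, 0.0105, 0.0463]
tcp_rot: [1.977, 0.445, -1.976]
force: [-0.3, -0.3, -2.6]
width: 0.0529
```

```bash
python3 s.py 9 scene
```

```text
22.8667 [0.6642 0.0106 0.0466] [ 0.9  0.6 -2.7] 0.05339969759663265
```

View pics/scene9z.png

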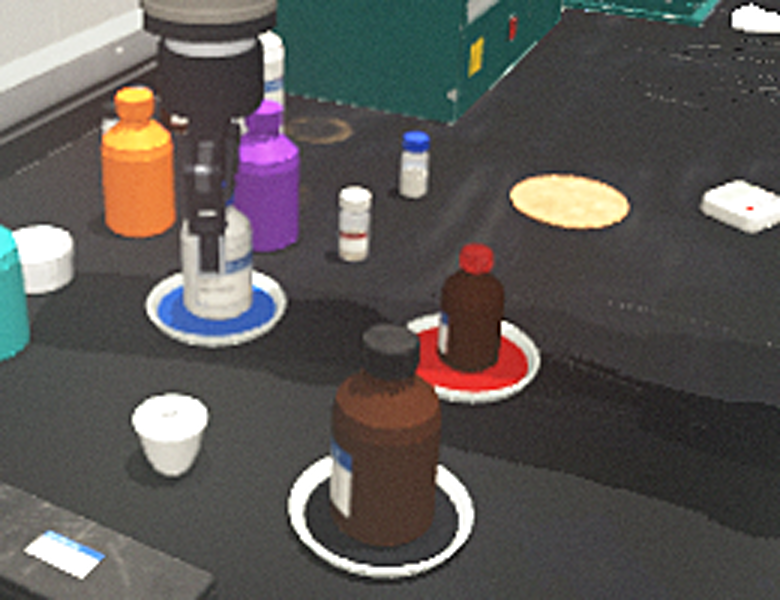

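Request:
arm_command:
  motion:
    - [0,[0,0,-1],0]
    - [0,[0,0,-2],0]
    - [0,[0,0,-3],0]
    - [0,[0,0,-4],0]
    - [0,[0,0,-4],0]
    - [0,[0,0,-4],0]

```text
t: 23.37
tool_pos: [0.6641, 0.0106, 0.0436]
tcp_rot: [1.977, 0.444, -1.975]
force: [-7.6, -0.8, 20.0]
width: 0.0532
```

Request:
arm_command:
  motion:
    - [0,[0,0,1],0]
    - [0.75,[0,0,1],0]
    - [0.75,[0,0,1],0]
    - [1,[0,0,1],0]
    - [1,[0,0,1],0]
    - [1,[0,0,1],0]
    - [1,[0,0,1],0]
    - [1,[0,0,1],0]

```text
t: 24.03
tool_pos: [0.6637, 0.0106, 0.0427]
tcp_rot: [1.976, 0.445, -1.976]
force: [-0.8, -0.1, -0.5]
width: 0.0854
```

Request:
arm_command:
  motion:
    - [1,[0,0,30],0]
    - [1,[0,0,70],0]
    - [1,[0,0,110],0]
    - [1,[0,0,150],0]
    - [1,[0,0,185],0]
    - [1,[0,0,185],0]
    - [1,[0,0,185],0]

```text
t: 24.62
tool_pos: [0.6647, 0.0107, 0.2304]
tcp_rot: [1.98, 0.444, -1.972]
force: [0.1, 0.5, -0.2]
width: 0.0855
```

```bash
python3 w.py w10;  python3 s.py 10; python3 mw.py w10 bluecap,295,160,342,226 rim,265,110,370,220
```

```text
24.6167 [0.6647 0.0107 0.2304] [ 0.1  0.5 -0.2] 0.08547900452265539 [  7.  25. -19.  93.   9.  64. -78.]
24.7667 [0.663  0.0105 0.2265] [ 0.3  0.4 -0.8] 0.08539899242720464
bluecap [315.6 191. ] [303 177  27  29] [0.6635 0.0107 0.101 ]
rim [0.6648 0.0114] med 0.001 234
```

View pics/w10.png

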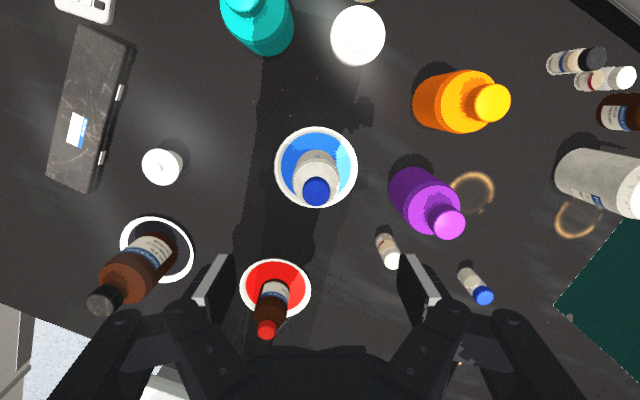

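View pics/side10z.png

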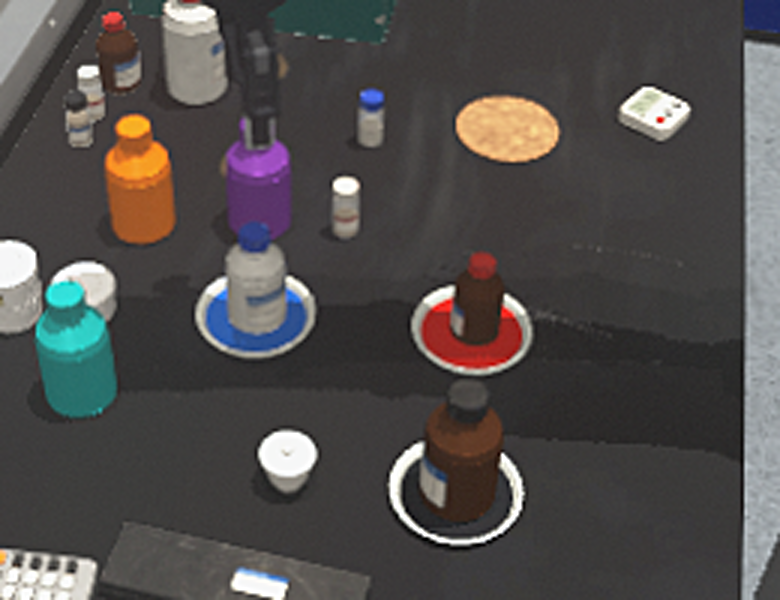

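```bash
python3 - <<'E'
from h import *
im0={n:cv2.imread(f"pics/{n}10.png") for n in("scene","side")}
off={"scene":(220,130),"side":(220,120)}
for n,im in im0.items():
    C=cam(n);a,b=off[n];z=cv2.imread(f"pics/{n}10z.png")
    t=np.linspace(0,2*np.pi,60)
    for c,R,rc,h,hb in(((.4545,.1693),.031,.016,.125,.09),((.6642,.0112),.027,.014,.105,.075),((.468,-.0132),.0225,.0115,.09,.067)):
        for rr,zz,col in((R,.004,(0,255,0)),(R,.004+hb,(0,255,255)),(rc,.004+h,(255,0,255)),(.055,.009,(0,255,0))):
            P=np.c_[c[0]+rr*np.cos(t),c[1]+rr*np.sin(t),0*t+zz]
            p=((proj(C,P)-[a,b]+.5)*3).astype(np.int32);cv2.polylines(z,[p],True,col,1)
    cv2.imwrite(f"pics/{n}10o.png",z)
E
```

```text
(no output)
```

View pics/scene10o.png

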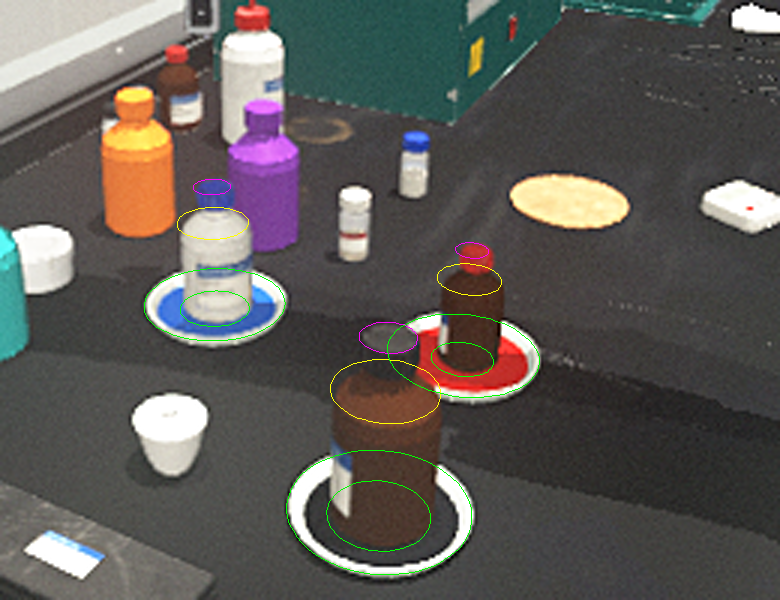

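View pics/side10o.png

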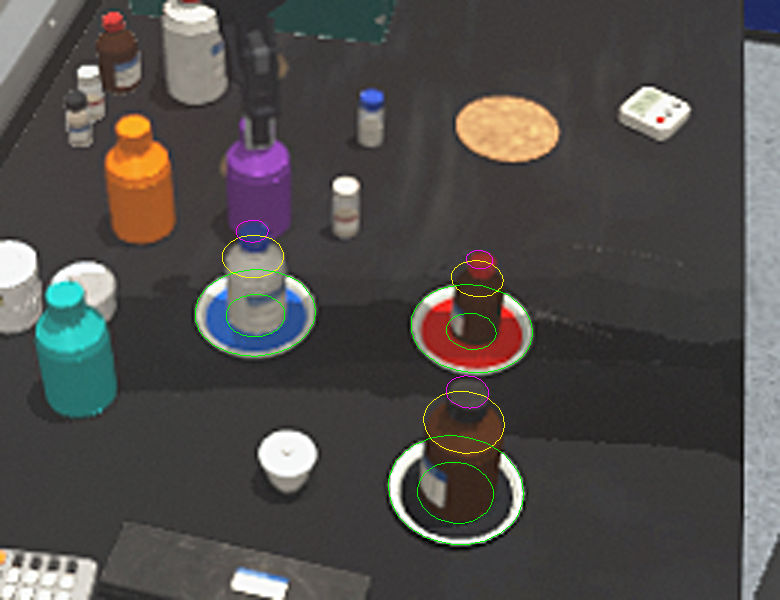

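```bash
python3 - <<'E'
from h import *
o=r.get_obs();print(o["t"],o["force"].round(1),np.abs(o["dq"]).max())
print(r.job_done())
E
```

```text
24.7667 [ 0.3  0.4 -0.8] 0.010792489854004396
the job is handed in; nothing more can be done
None
```

All three bottles now stand upright on the saucer matching their cap, and I handed the job in at about 24.8 s of the 106 s allowed. I set the blue bottle on the cork mat first. Then red went to the red saucer, black to the black saucer, and blue from the mat to the blue saucer. The gripper was open and raised clear above the blue bottle at hand-in.

- **Blue:** the wrist view put its cap about 1.5 mm from the saucer centre.
- **Red:** the wrist and side views put its cap about 2 mm off centre. The scene-camera overlay suggested about 5 mm at the base. The two disagree, and I left it because both readings are well inside the 93 mm floor.
- **Black:** the scene overlay suggested its base is about 3 mm off. I had no separate cap measurement after placing it.
- **Bystanders:** the vials and crucible look unmoved in the last pictures, judged by eye. The mat is empty again.
- **Forces:** the highest reported wrist force was about 35 N, when setting down the red bottle. It is read only at the end of each call, so brief peaks in between would not show.

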